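Feel out the release notch of a bench centrifuge and pop its lid

ROBOT

A 6-joint arm with a two-finger parallel gripper is mounted at the origin on the work surface. World frame = base frame: x ahead of the robot, y to its left, z up, the work surface at z = 0. Lengths are in mm, angles in degrees, forces in N, time in s.
With the tool pointing down it reaches from about 300 to 775 mm from the base axis. Payload 14.6 kg.
Tool frame: the origin (TCP) lies midway between the tips of the shut fingers; the grasp point (between the pads) lies 19 mm behind it; y points along the fingers, z is the direction in which the jaws open and shut, and the axes are right-handed (so a half turn about y gives the same grasp; the last joint's range is limited). The gripper opens to 94 mm and grips with 3 to 60 N. Pads are 16 mm wide; open, the fingers measure 119 mm over their backs; the gripper's body (75 mm by 177 mm) begins 78 mm behind the grasp point.
Start: joints at [65.798, 17.183, 87.147, -0, 75.671, -3.816], TCP at [191.584, 515.543, 205.446] pointing down, gripper open.
Joint ranges: [-173.82, 173.82], [-45.26, 126.66], [13.44, 144.39], [-59.66, 239.66], [0, 175.72], [-146.38, 146.38]. Speed limits (degrees/s): [127.2, 127.2, 147.25, 180, 180, 180].

INTERFACE

Orientations are given as [roll, pitch, yaw] about the fixed x, y, z axes, in that order (R = Rz(yaw) Ry(pitch) Rx(roll)).
In Python, from rig import arm gives the robot as it stands.
- The arm moves only by the shell command python3 -m jog 'ROWS' [FORCE]. ROWS is JSON, a list of rows, each a list of 3 entries, a list of its own where there are three numbers: the opening in per cent of the stroke, from 0 (shut) to 100 (fully open), then the shift along the tool's x, y, z in m, then the turn about the tool's y in degrees. A call has exactly 8 rows; each row shifts and turns the commanded pose from where the row before left it, along the tool's axes as they then stand; what a row does not reach is not made up. A row lasts 1/12 s, in which the tool goes at most 41.7 mm and 7.16 degrees, less where a joint would pass 70% of its speed; a pose out of reach is approached as far as the arm can. A call is refused whole if a number of a shift passes 0.0417 or a number of a turn 7.16, either way. A call with a gripper value outside its range is refused whole. The fingers move at their own pace and stop on an object; FORCE is the grip in N (left out, the last holds). Time passes only in rows, so rows that do not move let the fingers close, or fill a call up. It gives the time, the measured TCP pose, the force and the opening at its end, in the units of the state.
- arm.observe(): the state, without advancing time (a new reading comes with each control period).
- arm.snapshot(name): name is "scene" or "top"; returns a dict with "color" (420x560x3 uint8, blue, green, red), "vfov" (degrees; the focal length in pixels is half the picture's height over the tangent of half this angle, whatever the lens; pixels are square), "cx", "cy" (the principal point, pixels), "camera_from_world" (4x4, takes a point from world to camera coordinates). Camera axes: x right, y down, z forward; pixel columns grow to the right and rows downward; lengths in mm; the calibration is good to about 2 mm. A picture is of the moment at which its call begins. There is no depth.
- arm.job_done(): hands the job in, once; it reports no verdict.
The state is a dict: "time": time; "q": joint angles; "joint_vel": joint speeds; "tau": joint torques, N m; "tcp_pos": TCP position; "eef_rot": TCP orientation; "force": force on the tool from outside, world axes, zero at the start; "ft_torque": the same for the moment, N m; "grip_width": opening from 0.0 (shut) to 1.0 (fully open).
Only numpy, scipy, OpenCV 4.12 (cv2) and the standard library are available. Lean on these libraries where they do the work, as an engineer would, in place of code of your own. Each camera call takes 0.05 s, during which the arm holds its last target.

TASK

Open the round bench centrifuge by feel: put a fingertip on top of its collar at the left or right side of the machine, sweep it along the collar round the near side until it comes to the release notch, then press down the key inside the notch so that the lid springs up ajar, and take the hand away with the lid left standing raised. Grasp nothing, and leave the tube, dish, cap and tip box untouched where they stand.

Things in the scene. Friction and masses are not known exactly. Their poses are not given: they have to be found in the camera images.
- mat: round grey mat, 250 mm across, 3 mm thick; origin under its centre. A round cream bench centrifuge, 212 mm across, is fixed on its middle, turned by up to 0.8 rad, which the mat's axes do not show: from the machine's axis the middle of its release notch lies within 0.8 rad either side of minus x. The lid's hinge blocks, opposite the notch, stand 16 mm above the collar
- collar_centre (a point): point on the machine's axis at the height of the collar's flat level top, 118 mm above the bench; axes as the mat's. The collar is a ring of inner radius 76, outer radius 106 mm (sweep at about 93 mm from the axis) round the smoked lid, whose flange (radius 75 mm) stands 3 mm and dome (radius 60 mm) 20 mm above the collar
- key (a joint): release key in the notch, m: 0 at rest, 0.006 fully down; it goes straight down. The notch cuts through the collar's whole width, open above and outwards, 45 mm long along it; the key is a cream pad in it, 37 mm along the collar, 81 to 105 mm from the axis, top 9 mm below the collar's. Its spring takes about 1.5 N at first, 4 N at full travel; lets the lid go at about 0.004; rises when released
- lid (a joint): lid, rad: 0 shut, 0.36 raised as far as its stop; hinged opposite the notch. Once the key lets it go, a weak damped spring raises it by itself within 1 s and keeps it up; its front edge, 168 mm from the hinge, rises just inside the notch by 58 mm, swinging back by 10 mm
- tube: bystander: capped clear 50 ml tube, standing upright, 30 mm across, 117 mm high; origin at the centre of its underside
- dish: bystander: clear Petri dish with lid, 90 mm across, 15 mm high; origin at the centre of its underside
- cap: bystander: yellow screw cap lying on the bench, 36 mm across, 13 mm high; origin at the centre of its underside
- tip_box: bystander: blue pipette tip box, 84 x 122 mm, 96 mm high; origin at the centre of its underside
There are look-alikes about, which are no part of the job. Several things look just like the part that bears key: the one meant starts farthest to the robot's right.

How it is judged:
By the outcome, as a careful person would: the job done as asked, in the order asked, and still so for the second after the job is handed in, with the robot touching nothing.
It also fails if it takes over 58 s, if anything falls off the work surface, if the arm or the gripper's body presses on something with over 40 N, if the wrist force passes 120 N, or if a joint passes its speed limit or range.

## Working session

There is one attempt and no reset: what is moved stays moved. The work goes in short steps, Python scripts to look and compute and a shell command to move; the robot and the scene stay as the last step left them, time stands still between calls to the robot, and variables do not carry over. Pictures are saved under pics/ and viewed, and the job is handed in when it is done.

```bash
mkdir -p pics; ls
python3 - <<'E'
from rig import arm
import cv2
o=arm.observe(); print({k:o[k] for k in('time','tcp_pos','eef_rot','force','grip_width','q')})
for n in('scene','top'):
    s=arm.snapshot(n); cv2.imwrite(f'pics/{n}0.png',s['color']); print(n,s['vfov'],s['cx'],s['cy'],s['camera_from_world'])
E
```

```text
pics
{'time': 0.0, 'tcp_pos': array([191.4867049 , 515.31671831, 204.87874281]), 'eef_rot': array([-9.00658994e+01,  3.49327895e-03, -2.03852318e+01]), 'force': array([-0.38030347, -0.62981437, -0.84123229]), 'grip_width': 1.000703643092346, 'q': array([ 6.57984928e+01,  1.72167524e+01,  8.71798700e+01, -9.29480812e-04,
        7.56693634e+01, -3.81604684e+00])}
scene 56.540001239342686 279.7702200808503 209.19074493761485 [[-4.45515337e-01 -8.95262641e-01 -4.57039063e-03  2.93793990e+02]
 [-8.54384205e-01  4.26686856e-01 -2.96590554e-01  4.06189598e+02]
 [ 2.67476568e-01 -1.28230771e-01 -9.54993798e-01  1.00142142e+03]
 [ 0.00000000e+00  0.00000000e+00  0.00000000e+00  1.00000000e+00]]
top 47.862649060168025 281.49951037999426 208.3229424641855 [[-6.81768944e-02 -9.97661299e-01 -4.88298817e-03  1.01151854e+02]
 [-9.75809669e-01  6.77010569e-02 -2.07875101e-01  5.00035318e+02]
 [ 2.07719526e-01 -9.40741170e-03 -9.78143189e-01  9.20415552e+02]
 [ 0.00000000e+00  0.00000000e+00  0.00000000e+00  1.00000000e+00]]
```

View pics/scene0.png

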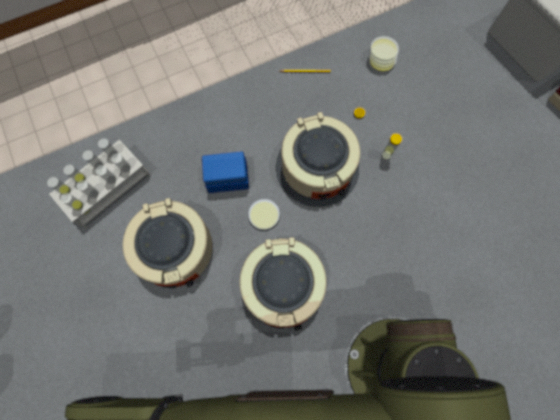

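View pics/top0.png

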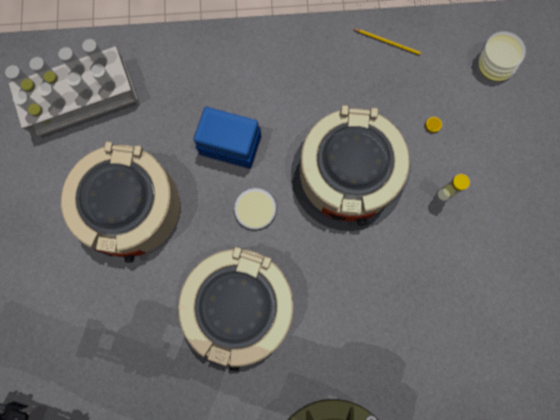

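```bash
cat > h.py <<'E'
import numpy as np,cv2
from rig import arm
def cam(s):
    f=s['color'].shape[0]/2/np.tan(np.radians(s['vfov']/2)); return f,s['cx'],s['cy'],np.array(s['camera_from_world'])
def proj(s,P):
    f,cx,cy,T=cam(s); c=np.atleast_2d(P)@T[:3,:3].T+T[:3,3]; return np.c_[f*c[:,0]/c[:,2]+cx,f*c[:,1]/c[:,2]+cy]
def back(s,u,v,z):
    f,cx,cy,T=cam(s); d=T[:3,:3].T@np.array([(u-cx)/f,(v-cy)/f,1]); o=-T[:3,:3].T@T[:3,3]; return o+d*(z-o[2])/d[2]
def crop(s,name,u0,v0,u1,v1,k):
    cv2.imwrite(name,cv2.resize(s['color'][v0:v1,u0:u1],None,fx=k,fy=k,interpolation=cv2.INTER_CUBIC))
E
python3 - <<'E'
from h import *
for n,b in(('top',(285,90,425,230)),('scene',(265,100,375,210))):
    s=arm.snapshot(n); crop(s,f'pics/c_{n}.png',*b,5 if n=='scene' else 4)
s=arm.snapshot('top')
for u,v in((355,160),(236,305),(117,195)): print(back(s,u,v,118))
E
```

```text
[578.44458014 -82.87797021 118.        ]
[316.60702476 162.95128592 118.        ]
[540.17427404 382.24458307 118.        ]
```

View pics/c_top.png

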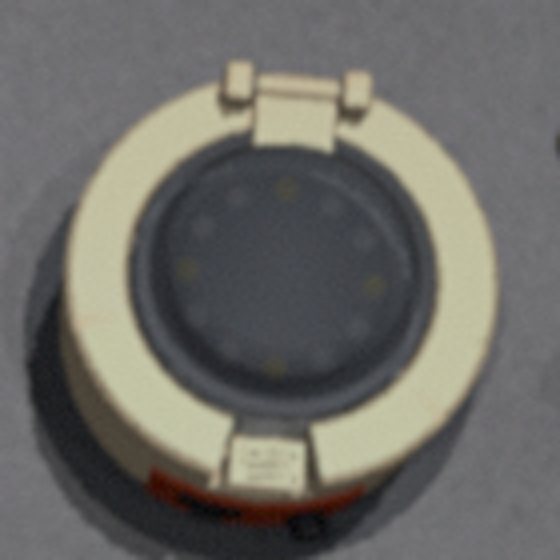

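View pics/c_scene.png

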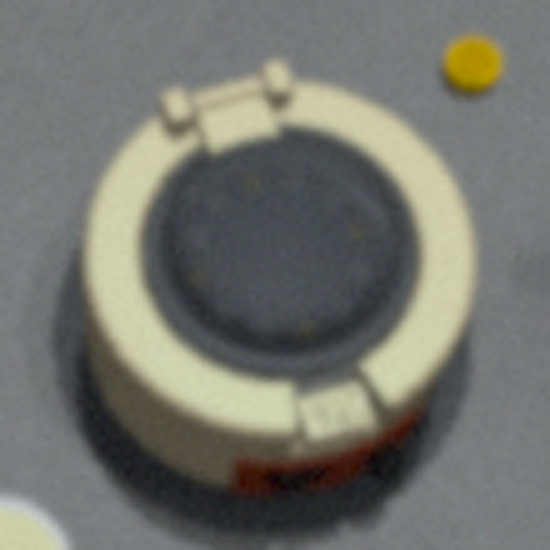

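Run:
```python
from h import *
from scipy.optimize import least_squares
s=arm.snapshot('top'); c=arm.snapshot('scene')
# edge refine: cream mask via saturation/brightness, radial outward search
def fit(s,c0):
    g=cv2.GaussianBlur(s['color'],(3,3),0).astype(float)
    for it in range(6):
        pts=[]
        for a in np.radians(np.r_[-150:151:4]):  # exclude far? sample
            r=np.linspace(90,118,57); P=np.c_[c0[0]+r*np.cos(a),c0[1]+r*np.sin(a),0*r+118]
            p=proj(s,P).astype(np.float32)
            v=cv2.remap(g.astype(np.float32),p[:,0][None],p[:,1][None],cv2.INTER_LINEAR)[0]
            v=v[:,2]
            d=v[:-4]-v[4:]; i=d.argmax()
            if d[i]>40: pts.append(P[i+2,:2])
        pts=np.array(pts)
        q=least_squares(lambda x:np.hypot(*(pts-x[:2]).T)-x[2],[*c0,106],loss='soft_l1',f_scale=1); c0=q.x[:2]
    r=np.hypot(*(pts-c0).T)-q.x[2]
    return q.x,len(pts),np.median(abs(r))
A=fit(s,[578,-83]);B=fit(c,[578,-83]);print(A,B)
C=(A[0][:2]+B[0][:2])/2
# red-free: key centre from crops
for n,S,u,v in(('top',s,285+267/4,90+462/4),('scene',c,265+336/5,100+410/5)):
    k=back(S,u,v,109)[:2]-C; print(n,k,np.hypot(*k),np.degrees(np.arctan2(k[1],k[0])))
# hinge mid
for n,S,(u1,v1),(u2,v2) in(('top',s,(285+240/4,90+75/4),(285+357/4,90+82/4)),('scene',c,(265+175/5,100+97/5),(265+277/5,100+70/5))):
    k=(back(S,u1,v1,134)+back(S,u2,v2,134))[:2]/2-C; print('hinge',k,np.hypot(*k),np.degrees(np.arctan2(k[1],k[0])))
for n,S in(('top',s),('scene',c)):
    im=cv2.resize(S['color'],None,fx=4,fy=4,interpolation=cv2.INTER_CUBIC)
    for r in(76,106):
        t=np.linspace(0,2*np.pi,200); p=proj(S,np.c_[C[0]+r*np.cos(t),C[1]+r*np.sin(t),0*t+118])*4+1.5
        cv2.polylines(im,[p.astype(np.int32)],True,(0,0,255),1)
    m=proj(S,[[*C,118]])[0]*4; x,y=m.astype(int); cv2.imwrite(f'pics/ov_{n}.png',im[max(0,y-280):y+300,x-300:x+300])
```

```text
Traceback (most recent call last):
ValueError: operands could not be broadcast together with shapes (0,) (2,)
```

```bash
cd pics; python3 -c "
import cv2,numpy as np
a=cv2.imread('ov_top.png');b=cv2.imread('ov_scene.png');h=min(len(a),len(b));cv2.imwrite('ov.png',cv2.resize(np.hstack([a[:h],b[:h]]),(800,int(h*800/1200))))"
```

```text
[ WARN:0@0.018] global loadsave.cpp:275 findDecoder imread_('ov_top.png'): can't open/read file: check file path/integrity
[ WARN:0@0.019] global loadsave.cpp:275 findDecoder imread_('ov_scene.png'): can't open/read file: check file path/integrity
Traceback (most recent call last):
TypeError: object of type 'NoneType' has no len()
```

```bash
cat > fit.py <<'E'
from h import *
from scipy.optimize import least_squares
s=arm.snapshot('top'); c=arm.snapshot('scene')
def fit(s,c0):
    g=s['color'].astype(np.float32)
    for it in range(8):
        pts=[]
        for a in np.radians(np.r_[-150:151:4]):
            r=np.linspace(88,122,69); P=np.c_[c0[0]+r*np.cos(a),c0[1]+r*np.sin(a),0*r+118]
            p=proj(s,P).astype(np.float32)
            v=cv2.remap(g,p[:,0][None],p[:,1][None],cv2.INTER_LINEAR)[0][:,2]
            d=v[:-12]-v[12:]; i=d.argmax()
            if d[i]>30: pts.append(P[i+6,:2])
        pts=np.array(pts)
        q=least_squares(lambda x:np.hypot(*(pts-x[:2]).T)-106,c0,loss='soft_l1',f_scale=1); c0=q.x[:2]
    r=np.hypot(*(pts-c0).T)-106
    return q.x,len(pts),np.median(r),np.median(abs(r))
A=fit(s,[578,-83]);B=fit(c,[578,-83]);print(A,B)
C=(A[0][:2]+B[0][:2])/2
for n,S,u,v in(('top',s,285+267/4,90+462/4),('scene',c,265+336/5,100+410/5)):
    k=back(S,u,v,109)[:2]-C; print(n,k,np.hypot(*k),np.degrees(np.arctan2(k[1],k[0])))
for n,S,(u1,v1),(u2,v2) in(('top',s,(285+240/4,90+75/4),(285+357/4,90+82/4)),('scene',c,(265+175/5,100+97/5),(265+277/5,100+70/5))):
    k=(back(S,u1,v1,134)+back(S,u2,v2,134))[:2]/2-C; print('hinge',k,np.hypot(*k),np.degrees(np.arctan2(k[1],k[0])))
o=[]
for n,S in(('top',s),('scene',c)):
    im=cv2.resize(S['color'],None,fx=4,fy=4,interpolation=cv2.INTER_CUBIC)
    for r in(76,106):
        t=np.linspace(0,2*np.pi,200); p=proj(S,np.c_[C[0]+r*np.cos(t),C[1]+r*np.sin(t),0*t+118])*4+1.5
        cv2.polylines(im,[p.astype(np.int32)],True,(0,0,255),1)
    x,y=(proj(S,[[*C,118]])[0]*4).astype(int); o.append(im[y-260:y+290,x-260:x+260])
b=np.hstack(o); cv2.imwrite('pics/ov.png',cv2.resize(b,(800,int(800*b.shape[0]/b.shape[1]))))
E
python3 fit.py
```

```text
(array([581.17655464, -83.01104367]), 76, np.float64(-0.999665020678556), np.float64(1.001971114519229)) (array([580.12595252, -83.87642308]), 75, np.float64(-0.9486162971324035), np.float64(1.0231839541077932))
top [-90.62406643  14.46884212] 91.77183015155032 170.9288394343921
scene [-93.64964986  13.24525901] 94.5816779519098 171.9498141406504
hinge [ 95.26713891 -16.01490511] 96.60385573290509 -9.542499871659938
hinge [ 93.57021236 -17.5103424 ] 95.19452048980267 -10.59949898214096
```

View pics/ov.png

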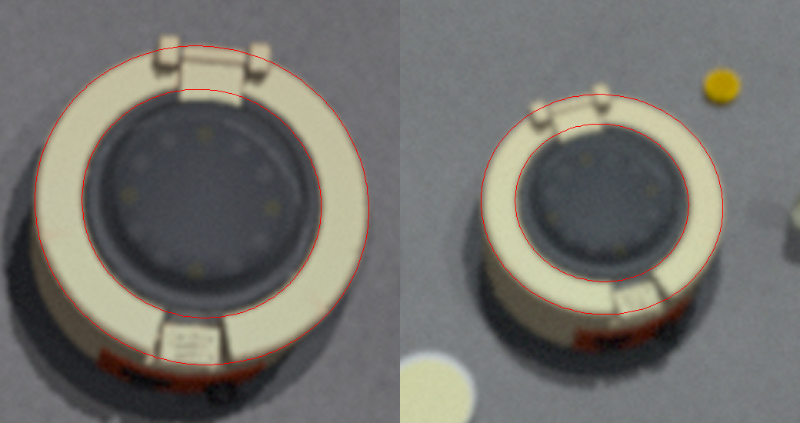

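The scene picture shows three centrifuges, at (320,155), (166,243) and (283,282). In the top view they are at (355,160), (117,195) and (236,305).

The one meant is the one at top (355,160). Its y is about -83, which is farthest to the robot's right, and the enlarged crop confirms it, with the notch at about 171° on its near side. Its axis is at about (580.6, -83.4). The yellow cap and the tube are off to its right, so I'll start on the left side.

```bash
cat > to.py <<'E'
import sys
from h import *
def st():
    o=arm.observe(); return o
o=st(); p=np.array(o['tcp_pos']); y=np.radians(o['eef_rot'][2])
C=np.array([580.6,-83.4])
print('t%.2f'%o['time'],'p',p.round(1),'rot',np.round(o['eef_rot'],1),'F',np.round(o['force'],2),'g',round(o['grip_width'],3))
d=p[:2]-C; print('r %.1f th %.1f'%(np.hypot(*d),np.degrees(np.arctan2(d[1],d[0]))%360))
if len(sys.argv)>1:
    r,th,z=map(float,sys.argv[1:4]); t=np.r_[C+r*np.array([np.cos(np.radians(th)),np.sin(np.radians(th))]),z]-p
    print('tool shift mm', np.round([t[0]*np.cos(y)+t[1]*np.sin(y),-t[2],-t[0]*np.sin(y)+t[1]*np.cos(y)],1))
E
python3 -m jog '[[0,[0.034,0,-0.021],0],[0,[0.034,0,-0.021],0],[0,[0.034,0,-0.021],0],[0,[0.034,0,-0.021],0],[0,[0.034,0,-0.021],0],[0,[0.034,0,-0.021],0],[0,[0.034,0,-0.021],0],[0,[0.034,0,-0.021],0]]' 10
python3 -m jog '[[0,[0.034,0,-0.021],0],[0,[0.034,0,-0.021],0],[0,[0.034,0,-0.021],0],[0,[0.034,0,-0.021],0],[0,[0.034,0,-0.021],0],[0,[0.034,0,-0.021],0],[0,[0.034,0,-0.021],0],[0,[0.034,0,-0.021],0]]'
python3 to.py 93 88 150
```

```text
time: 1.12
tcp_pos: [388.8, 261.6, 205.7]
eef_rot: [-90.0, -0.0, -20.4]
force: [0.3, 0.0, -0.1]
grip_width: 0.472
time: 1.78
tcp_pos: [585.4, 9.2, 205.5]
eef_rot: [-90.0, -0.0, -20.4]
force: [0.8, 0.6, 0.2]
grip_width: 0.002
t1.78 p [585.4   9.2 205.5] rot [-90.   -0.  -20.4] F [0.75 0.6  0.22] g 0.002
r 92.7 th 87.1
tool shift mm [-1.6 55.5 -0.2]
```

```bash
python3 -m jog '[[0,[0,0.004,0],7],[0,[0,0.004,0],7],[0,[0,0.004,0],7],[0,[0,0.004,0],7],[0,[0,0.004,0],7],[0,[0,0.004,0],7],[0,[0,0.004,0],7],[0,[0,0.004,0],7]]'
python3 -m jog '[[0,[0,0.008,0],7],[0,[0,0.008,0],5],[0,[0,0.008,0],0],[0,[0,0.008,0],0],[0,[0,0.006,0],0],[0,[0,0.005,0],0],[0,[0,0,0],0],[0,[0,0,0],0]]'
python3 to.py 93 90 118
```

```text
time: 2.45
tcp_pos: [584.5, 11.1, 173.2]
eef_rot: [-90.0, 0.0, -76.7]
force: [0.1, 0.3, -0.5]
grip_width: 0.005
time: 3.12
tcp_pos: [584.5, 11.1, 130.4]
eef_rot: [-90.0, -0.0, -88.3]
force: [1.3, -0.5, 0.4]
grip_width: 0.005
t3.12 p [584.5  11.1 130.4] rot [-90.   -0.  -88.3] F [ 1.25 -0.49  0.44] g 0.005
r 94.6 th 87.6
tool shift mm [ 1.4 12.4 -3.9]
```

```bash
python3 -m jog '[[0,[0.001,0.003,-0.002],0],[0,[0,0.003,-0.001],0],[0,[0,0.002,0],0],[0,[0,0.001,0],0],[0,[0,0.001,0],0],[0,[0,0.0005,0],0],[0,[0,0,0],0],[0,[0,0,0],0]]'
python3 to.py
python3 -m jog '[[0,[0,0.0005,0],0],[0,[0,0,0],0],[0,[0,0,0],0],[0,[0,0.0005,0],0],[0,[0,0,0],0],[0,[0,0,0],0],[0,[0,0,0],0],[0,[0,0,0],0]]'
python3 to.py
```

```text
time: 3.78
tcp_pos: [581.6, 10.0, 120.0]
eef_rot: [-90.0, -0.0, -88.4]
force: [0.4, 0.2, 0.3]
grip_width: 0.01
t3.78 p [581.6  10.  120. ] rot [-90.   -0.  -88.4] F [0.37 0.23 0.33] g 0.01
r 93.4 th 89.4
time: 4.45
tcp_pos: [581.5, 10.0, 118.9]
eef_rot: [-90.0, -0.0, -88.4]
force: [0.6, -1.2, 0.2]
grip_width: 0.002
t4.45 p [581.5  10.  118.9] rot [-90.   -0.  -88.4] F [ 0.63 -1.18  0.22] g 0.002
r 93.4 th 89.4
```

```bash
python3 -m jog '[[0,[0,0.0005,0],0],[0,[0,0,0],0],[0,[0,0,0],0],[0,[0,0.0005,0],0],[0,[0,0,0],0],[0,[0,0,0],0],[0,[0,0,0],0],[0,[0,0,0],0]]'
python3 to.py
python3 -m jog '[[0,[0,0.0005,0],0],[0,[0,0,0],0],[0,[0,0,0],0],[0,[0,0,0],0],[0,[0,0,0],0],[0,[0,0,0],0],[0,[0,0,0],0],[0,[0,0,0],0]]'
python3 to.py
```

```text
time: 5.12
tcp_pos: [581.6, 10.0, 118.3]
eef_rot: [-90.0, -0.0, -88.4]
force: [-2.8, -1.7, 5.7]
grip_width: 0.003
t5.12 p [581.6  10.  118.3] rot [-90.   -0.  -88.4] F [-2.83 -1.66  5.67] g 0.003
r 93.4 th 89.4
time: 5.78
tcp_pos: [581.6, 10.0, 118.2]
eef_rot: [-90.0, -0.0, -88.4]
force: [-3.6, -0.1, 11.2]
grip_width: 0.009
t5.78 p [581.6  10.  118.2] rot [-90.   -0.  -88.4] F [-3.56 -0.09 11.18] g 0.009
r 93.4 th 89.4
```

```bash
python3 -m jog '[[0,[0,0,-0.004],-1.5],[0,[0.0001,0,-0.004],-2],[0,[0.0001,0,-0.004],-2.5],[0,[0.0001,0,-0.004],-2.5],[0,[0.0001,0,-0.004],-2.5],[0,[0.0001,0,-0.004],-2.5],[0,[0.0001,0,-0.004],-2.5],[0,[0.0001,0,-0.004],-2.5]]'
python3 to.py
```

```text
time: 6.45
tcp_pos: [551.1, 4.3, 118.3]
eef_rot: [-89.8, -0.1, -69.8]
force: [4.1, 1.1, 5.1]
grip_width: 0.004
t6.45 p [551.1   4.3 118.3] rot [-89.8  -0.1 -69.8] F [4.15 1.13 5.13] g 0.004
r 92.6 th 108.6
```

```bash
python3 -m jog '[[0,[0.0001,0,-0.004],-2.5],[0,[0.0001,0,-0.004],-2.5],[0,[0,0,-0.004],-2.5],[0,[0,0,-0.004],-2.5],[0,[0.0001,0,-0.004],-2.5],[0,[0,0,-0.004],-2.5],[0,[0.0001,0,-0.004],-2.5],[0,[0.0001,0,-0.004],-2.5]]'
python3 to.py
```

```text
time: 7.12
tcp_pos: [523.4, -11.4, 118.3]
eef_rot: [-89.8, -0.1, -49.8]
force: [3.6, 3.6, 5.9]
grip_width: 0.008
t7.12 p [523.4 -11.4 118.3] rot [-89.8  -0.1 -49.8] F [3.61 3.64 5.9 ] g 0.008
r 92.0 th 128.4
```

```bash
python3 -m jog '[[0,[0,0,-0.004],-2.5],[0,[0,0,-0.004],-2.5],[0,[0,0,-0.004],-2.5],[0,[0,0,-0.004],-2.5],[0,[0,0,-0.004],-2.5],[0,[0,0,-0.004],-2.5],[0,[0.0001,0,-0.004],-2.5],[0,[0.0001,0,-0.004],-2.5]]'
python3 to.py 93 150 118
```

```text
time: 7.78
tcp_pos: [502.6, -35.4, 118.3]
eef_rot: [-89.9, -0.1, -29.8]
force: [2.4, 4.0, 5.4]
grip_width: 0.006
t7.78 p [502.6 -35.4 118.3] rot [-89.9  -0.1 -29.8] F [2.39 3.98 5.43] g 0.006
r 91.6 th 148.4
tool shift mm [-1.5  0.3 -2.6]
```

```bash
python3 -m jog '[[0,[-0.0002,0,-0.003],-2],[0,[-0.0001,0,-0.003],-1.9],[0,[0,0,-0.002],-1.25],[0,[0,0,-0.002],-1.25],[0,[0,0,-0.002],-1.25],[0,[0,0,-0.002],-1.25],[0,[0,0,-0.002],-1.25],[0,[0,0,-0.002],-1.25]]'
python3 to.py
python3 -m jog '[[0,[0,0,-0.001],-0.6],[0,[0,0,-0.001],-0.6],[0,[0,0,-0.001],-0.6],[0,[0,0,-0.001],-0.6],[0,[0,0,-0.001],-0.6],[0,[0,0,-0.001],-0.6],[0,[0,0,-0.001],-0.6],[0,[0,0,-0.001],-0.6]]'
python3 to.py 93 171 118
```

```text
time: 8.45
tcp_pos: [494.1, -51.8, 117.5]
eef_rot: [-90.0, -0.0, -18.4]
force: [0.3, 0.2, 0.7]
grip_width: 0.008
t8.45 p [494.1 -51.8 117.5] rot [-90.   -0.  -18.4] F [0.34 0.23 0.68] g 0.008
r 92.1 th 159.9
time: 9.12
tcp_pos: [491.7, -59.5, 117.4]
eef_rot: [-90.0, -0.0, -13.6]
force: [0.2, 0.0, 0.4]
grip_width: 0.01
t9.12 p [491.7 -59.5 117.4] rot [-90.   -0.  -13.6] F [0.22 0.03 0.45] g 0.01
r 92.1 th 165.0
tool shift mm [-0.6 -0.6 -9.7]
```

```bash
python3 -m jog '[[0,[0,0,-0.002],-1],[0,[0,0,-0.002],-1],[0,[0,0,-0.002],-1],[0,[0,0,-0.002],-1],[0,[0,0,-0.001],-0.6],[0,[0,0,0],0],[0,[0,0,0],0],[0,[0,0,0],0]]'
python3 to.py
python3 - <<'E'
from h import *
for n,b in(('top',(285,90,425,230)),('scene',(265,100,375,210))):
    s=arm.snapshot(n); crop(s,f'pics/d_{n}.png',*b,4)
cv2.imwrite('pics/d.png',np.hstack([cv2.resize(cv2.imread(f'pics/d_{n}.png'),(400,400)) for n in('top','scene')]))
E
```

```text
time: 9.78
tcp_pos: [489.8, -68.2, 117.4]
eef_rot: [-90.0, 0.0, -9.1]
force: [0.2, 0.0, -0.5]
grip_width: 0.005
t9.78 p [489.8 -68.2 117.4] rot [-90.    0.   -9.1] F [ 0.17  0.01 -0.54] g 0.005
r 92.0 th 170.5
```

View pics/d.png

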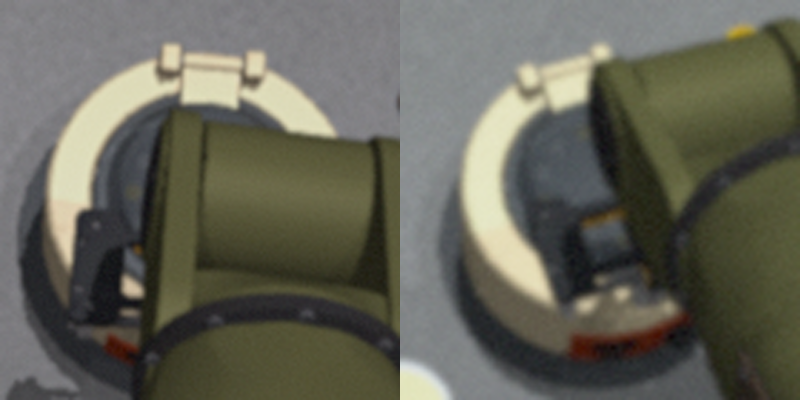

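The arm hides most of the notch in both pictures. The notch's left wall just shows in the scene half at about (570,300), and the finger is inside it. Next I go down onto the key.

```bash
python3 -m jog '[[0,[-0.001,0.002,-0.0005],0],[0,[-0.0005,0.002,0],0],[0,[0,0.002,0],0],[0,[0,0.001,0],0],[0,[0,0.001,0],0],[0,[0,0,0],0],[0,[0,0,0],0],[0,[0,0,0],0]]'
python3 to.py
python3 -m jog '[[0,[0,0.001,0],0],[0,[0,0.001,0],0],[0,[0,0,0],0],[0,[0,0,0],0],[0,[0,0,0],0],[0,[0,0,0],0],[0,[0,0,0],0],[0,[0,0,0],0]]'
python3 to.py
```

```text
time: 10.55
tcp_pos: [488.3, -68.5, 109.5]
eef_rot: [-90.0, -0.0, -9.1]
force: [-0.4, 0.6, -0.1]
grip_width: 0.001
t10.55 p [488.3 -68.5 109.5] rot [-90.   -0.   -9.1] F [-0.35  0.61 -0.08] g 0.001
r 93.5 th 170.8
time: 11.22
tcp_pos: [488.3, -68.5, 107.5]
eef_rot: [-90.0, -0.0, -9.1]
force: [-0.6, 0.8, -0.3]
grip_width: 0.002
t11.22 p [488.3 -68.5 107.5] rot [-90.   -0.   -9.1] F [-0.55  0.79 -0.26] g 0.002
r 93.5 th 170.8
```

```bash
python3 -m jog '[[0,[0,0.001,0],0],[0,[0,0,0],0],[0,[0,0,0],0],[0,[0,0,0],0],[0,[0,0.001,0],0],[0,[0,0,0],0],[0,[0,0,0],0],[0,[0,0,0],0]]'
python3 to.py;python3 to.py|head -1
```

```text
time: 11.88
tcp_pos: [488.3, -68.5, 105.5]
eef_rot: [-90.0, -0.0, -9.1]
force: [-0.8, 0.6, 2.8]
grip_width: 0.005
t11.88 p [488.3 -68.5 105.5] rot [-90.   -0.   -9.1] F [-0.77  0.63  2.76] g 0.005
r 93.5 th 170.8
t11.88 p [488.3 -68.5 105.5] rot [-90.   -0.   -9.1] F [-0.77  0.63  2.76] g 0.005
```

```bash
python3 -m jog '[[0,[0,0.001,0],0],[0,[0,0.0005,0],0],[0,[0,0,0],0],[0,[0,0,0],0],[0,[0,0,0],0],[0,[0,0,0],0],[0,[0,0,0],0],[0,[0,0,0],0]]'
python3 to.py
python3 - <<'E'
from h import *
for n,b in(('top',(285,90,425,230)),('scene',(265,100,375,210))):
    s=arm.snapshot(n); crop(s,f'pics/e_{n}.png',*b,4)
cv2.imwrite('pics/e.png',np.hstack([cv2.resize(cv2.imread(f'pics/e_{n}.png'),(400,400)) for n in('top','scene')]))
E
```

```text
time: 12.55
tcp_pos: [488.3, -68.5, 104.0]
eef_rot: [-90.0, -0.0, -9.1]
force: [-0.0, -0.3, 3.8]
grip_width: 0.001
t12.55 p [488.3 -68.5 104. ] rot [-90.   -0.   -9.1] F [-0.04 -0.29  3.76] g 0.001
r 93.5 th 170.9
```

View pics/e.png

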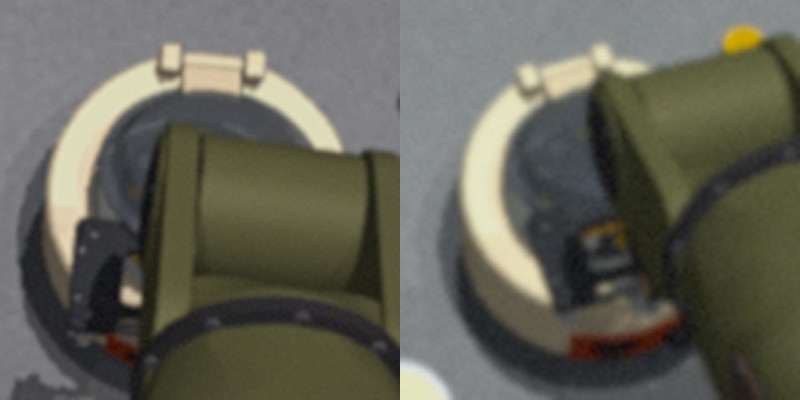

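```bash
python3 -m jog '[[0,[0,-0.002,0],0],[0,[0,-0.003,0],0],[0,[-0.005,-0.002,0],0],[0,[-0.01,-0.001,0],0],[0,[-0.015,-0.001,0],0],[0,[-0.015,-0.002,0],0],[0,[-0.015,-0.003,0],0],[0,[-0.015,-0.005,0],0]]'
python3 -m jog '[[0,[-0.01,-0.01,0],0],[0,[-0.005,-0.015,0],0],[0,[0,-0.02,0],0],[0,[0,-0.02,0],0],[0,[0,-0.02,0],0],[0,[0,-0.01,0],0],[0,[0,0,0],0],[0,[0,0,0],0]]'
python3 to.py
python3 -m jog '[[0,[0,0,0.02],0],[0,[0,0,0.03],0],[0,[0,0,0.04],0],[0,[0,0,0.04],0],[0,[0,0,0.04],0],[0,[0,0,0.04],0],[0,[0,0,0.04],0],[0,[0,0,0.03],0]]'
python3 -m jog '[[0,[0,0,0.02],0],[0,[0,0,0.01],0],[0,[0,0,0],0],[0,[0,0,0],0],[0,[0,0,0],0],[0,[0,0,0],0],[0,[0,0,0],0],[0,[0,0,0],0]]'
python3 - <<'E'
from h import *
for n in('top','scene'):
    s=arm.snapshot(n); cv2.imwrite(f'pics/f_{n}.png',s['color'])
cv2.imwrite('pics/f.png',np.hstack([cv2.resize(cv2.imread(f'pics/f_{n}.png')[40:320,180:],(400,295)) for n in('top','scene')]))
E
```

```text
time: 13.32
tcp_pos: [412.7, -56.4, 122.6]
eef_rot: [-90.0, 0.1, -9.1]
force: [0.2, 0.5, 0.3]
grip_width: 0.003
time: 13.98
tcp_pos: [399.1, -54.2, 217.4]
eef_rot: [-90.0, 0.0, -9.1]
force: [-0.8, 0.3, -0.4]
grip_width: 0.007
t13.98 p [399.1 -54.2 217.4] rot [-90.    0.   -9.1] F [-0.8   0.29 -0.37] g 0.007
r 183.8 th 170.9
time: 14.65
tcp_pos: [442.9, 224.8, 216.1]
eef_rot: [-90.1, 0.1, -9.0]
force: [1.1, -0.5, -0.8]
grip_width: 0.001
time: 15.32
tcp_pos: [448.5, 251.2, 218.1]
eef_rot: [-90.0, -0.0, -9.1]
force: [0.5, -0.1, -0.3]
grip_width: 0.002
```

View pics/f_top.png

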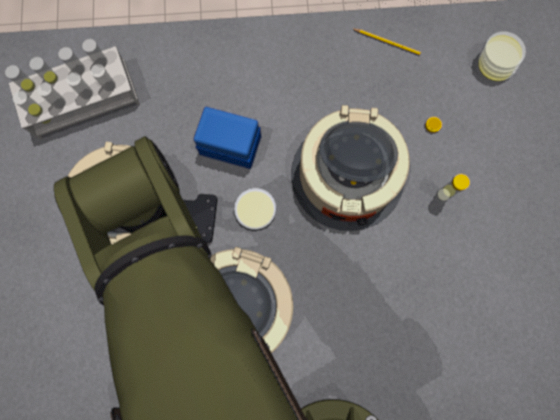

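View pics/f_scene.png

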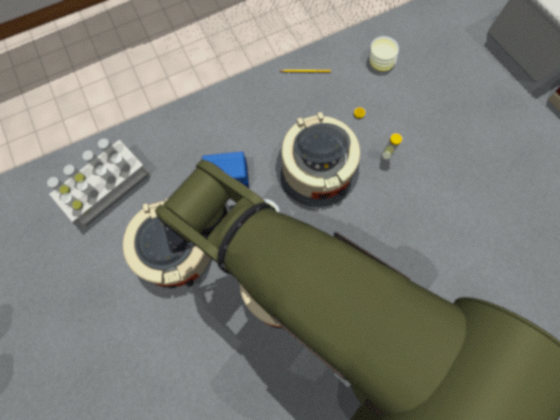

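```bash
cd pics; python3 -c "
import cv2,numpy as np
a=cv2.imread('top0.png')[90:230,285:425];b=cv2.imread('f_top.png')[90:230,285:425]
cv2.imwrite('g.png',cv2.resize(np.hstack([a,b]),(800,400),interpolation=2))
d=cv2.absdiff(cv2.imread('top0.png'),cv2.imread('f_top.png')).max(2)
for n,(u,v) in dict(tube=(455,187),cap=(434,125),dish=(255,209),box=(228,137)).items(): print(n,d[v-22:v+22,u-22:u+22].mean())"
```

```text
tube 16.09090909090909
cap 16.09142561983471
dish 18.837809917355372
box 17.81714876033058
```

View pics/g.png

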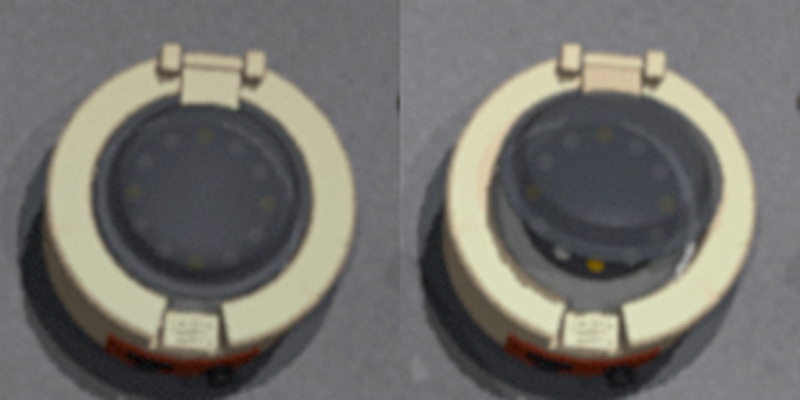

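The crop compares before (left) and after (right). On the right the lid stands ajar: its front edge has moved back from the notch and the rotor shows beneath it at about (590,265). The key is back up at (590,330).

```bash
python3 -c "
from rig import arm
print(arm.job_done())"
```

```text
the job is handed in; nothing more can be done
None
```

The centrifuge farthest to the robot's right is open, with its lid standing ajar and the hand clear. I handed the job in at about 15.5 s.

- **Sweep:** I put the shut fingertips on the left side of the collar at about 89°, with a measured upward force of 5–11 N. I swept them round the near side until the contact force vanished and the tip dropped about 0.8 mm over the notch.
- **Press:** I centred at about 171° and pressed the key down to z = 104 mm. The force read 3.8 N there. I then drew the hand outward, up and away to the left.
- **Lid and key:** The final pictures show the lid raised with the rotor visible under it, and the key back up.
- **Bystanders:** The tube, dish, cap and tip box show at their starting pixels in the top picture. The image difference there was only 16–19 grey levels, which I took for noise without measuring the background.
- **Disagreements:** Contact ended at or before 160°, earlier than the 165° I expected for a 25 mm wide fingertip. The force stayed near zero until the tip was about 2 mm below where I expected the key's top. Neither affected the result.

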